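# Open the hoop clamp with its two-button release

### The job

With a fingertip, push the sliding guard all the way back towards the robot's side of the hoop clamp to uncover its two release buttons. Then press both buttons right down together, one fingertip on each, and keep both down without letting up until the sprung jaw has slid fully open; then let both buttons come up and move clear. Do not grasp or lift anything, and leave the bamboo hoop and the things around the clamp where they are.

Things in the scene. Friction and masses are not known exactly. Their poses are not given: they have to be found in the camera images.
- clamp: Fixed clamp: plywood base 280 x 200 x 12 mm, grey housing on the half nearer the robot, wooden jaw bar, two 50 mm high posts on the far half. Origin: centre of the underside, on the table; x from housing to posts (away from the robot), y left along the row of buttons. Housing: x -135 to -20, y +-65 mm, flat top 62 mm above the table; guard rails along its y edges (59 to 65 mm out), 84 mm high.
- left_cap (a point): Left release button (clamp's +y side): black round cap 24 mm across standing in a steel bezel on the housing. This point: centre of its top face, at clamp (-50, +30, 72) mm when up; it stands 10 mm above the housing. z up.
- right_cap (a point): Right release button (clamp's -y side), the same as the left. This point: centre of its top face, at clamp (-50, -30, 72) mm when up. The two are 60 mm apart, centre to centre.
- left_button (a joint): How far the left button is pressed straight down, in m: 0 up, 0.008 at its stop. Springs back by itself; about 1.5 N starts it and 5 N takes it to the stop. Its latch lets go at about 0.0055.
- right_button (a joint): How far the right button is pressed straight down, in m; the same spring and travel as the left.
- guard (a joint): How far the guard is pushed back, in m: 0 covers the buttons, 0.050 is fully back at its stop (buttons clear). It slides along the clamp's -x (towards the robot), drags with about 1.5 N and stays where it is left. It starts between 0 and 0.012.
- guard_rib (a point): Middle of the top edge of the guard's upright rib, 100 mm above the table. The guard is a level aluminium plate 44 (x) x 116 (y) x 4 mm over both buttons, top face at 82 mm; the rib, 5 mm thick, 80 mm wide, rises 18 mm from its -x edge. Push the rib's +x face (2.5 mm from this point) towards clamp -x, fingertip just above the 39 mm of plate on that side.
- jaw (a joint): How far the jaw has opened, in m: 0 shut against the hoop, 0.024 fully open (beside the housing). A spring opens it along clamp -x in about 2 s, only while both buttons are down; if either comes up on the way a tooth catches it.
- jaw_top (a point): Middle of the jaw bar's top edge, 45 mm above the table. The bar is wooden, 12 mm thick (with its rubber face), 100 mm long along clamp y; at clamp x +15 mm shut and -9 mm open.
- hoop: Bystander: loose bamboo hoop, 100 mm outside, 88 mm inside, 24 mm high, lying on the clamp base between jaw and posts. Origin at the centre of its underside.
- trinket_basket: Bystander: small woven basket, about 66 mm across at the rim, 45 mm high, beside the clamp. Origin at the centre of its underside.
- spool: Bystander: wooden spool 44 mm across, 45 mm high, beside the clamp. Origin at the centre of its underside.
- varnish_jar: Bystander: amber jar 60 mm across, 70 mm high, beside the clamp. Origin at the centre of its underside.
- awl: Bystander: awl with dark wooden handle, about 160 mm long, lying on the table. Origin under its middle.
- mallet: Bystander: hammer with wooden handle, about 200 mm long, lying on the table. Origin under its middle.
- pin_bowl: Bystander: white bowl 90 mm across, 40 mm high. Origin at the centre of its underside.
- gauge_block: Bystander: dark wooden block 90 x 40 x 30 mm. Origin at the centre of its underside.

How it is judged:
By the outcome, as a careful person would: the job done as asked, in the order asked, and still so for the second after the job is handed in, with the robot touching nothing.
It also fails if it takes over 45 s, if anything falls off the work surface, if the arm or the gripper's body presses on something with over 40 N, if the wrist force passes 120 N, or if a joint passes its speed limit or range.

### The arm

A 6-joint arm with a two-finger parallel gripper is mounted at the origin on the work surface. World frame = base frame: x ahead of the robot, y to its left, z up, the work surface at z = 0. Lengths are in m, angles in rad, forces in N, time in s.
With the tool pointing down it reaches from about 0.325 to 0.775 m from the base axis. Payload 9.3 kg.
Tool frame: the origin (TCP) lies at the very end of the fingers, on their centre line; the grasp point (between the pads) lies env.pinch_z behind it (env.pinch_z is the distance from the TCP to the grasp point, in m); x points along the fingers, y is the direction in which the jaws open and shut, and the axes are right-handed (so a half turn about x gives the same grasp; the last joint's range is limited). The gripper opens to 85 mm and grips with 20 to 120 N. Pads are 22 mm wide; open, the fingers measure 114 mm over their backs; the gripper's body (76 mm by 85 mm) begins 54 mm behind the grasp point. The pads swing forward as they close: fully open they stand 13 mm farther back than shut.
Start: joints at [-1.402, 0.259, 0.021, 1.334, 0, 1.418], TCP at [0.174, -0.522, 0.195] pointing down, gripper open.
Joint ranges: [-3.04, 3.04], [-0.91, 1.82], [-1.04, 1.36], [-1.92, 1.95], [-1.52, 1.45], [-3.14, 3.14]. Speed limits (rad/s): [2.22, 2.22, 2.79, 3.14, 3.14, 3.14].

### API

Orientations are given as a 3x3 rotation matrix whose columns are the frame's x, y, z axes.
In Python, from cell import env gives the robot as it stands.
- The arm moves only by the tool move_arm, never from a script. Its argument "increments" is a list that holds one entry, the list of rows, each a list of 5 numbers: the opening in per cent of the stroke, from 0 (shut) to 100 (fully open), then the shift along the world's x, y, z in mm, then the turn about the world's z in degrees. A call has 1 to 20 rows; each row shifts and turns the pose as measured when the row begins; what a row does not reach is not made up. A row lasts 1/12 s, in which the tool goes at most 41.7 mm and 7.16 degrees, less where a joint would pass 70% of its speed; a pose out of reach is approached as far as the arm can. A call with a gripper value outside its range is refused whole. The fingers move at their own pace and stop on an object; "squeeze" is the grip in N (left out, the last holds). Time passes only in rows, so rows that do not move let the fingers close. It gives the time, the measured TCP pose, the force and the opening at its end, in the units of the state.
- env.sense(): the state, without advancing time (a new reading comes with each control period).
- env.snapshot(name): name is "scene" or "top"; returns a dict with "color" (420x560x3 uint8, red, green, blue), "mtx" (3x3 intrinsics, pixels), "k1" (the pictures are not rectified: a ray, as slopes to the right and down, at radius r is drawn at 1 + k1 r^2 times it, then the intrinsics apply), "xyz" and "orientation" of the camera in the world. Camera axes: x right, y down, z forward; pixel columns grow to the right and rows downward; lengths in m; the calibration is good to about 2 mm. A picture is of the moment at which its call begins. There is no depth.
- env.finish_job(): hands the job in, once; it reports no verdict.
The state is a dict: "time_s": time; "q": joint angles; "qd": joint speeds; "effort": joint torques, N m; "tool_pos": TCP position; "orientation": TCP orientation; "wrist_force": force on the tool from outside, world axes, zero at the start; "wrist_torque": the same for the moment, N m; "width": finger opening in m.
Only numpy, scipy, OpenCV 4.12 (cv2) and the standard library are available. Lean on these libraries where they do the work, as an engineer would, in place of code of your own. Each camera call takes 0.05 s, during which the arm holds its last target.

## Working session

There is one attempt and no reset: what is moved stays moved. The work goes in short steps, Python scripts to look and compute and a tool call to move; the robot and the scene stay as the last step left them, time stands still between calls to the robot, and variables do not carry over. Pictures are saved under pics/ and viewed, and the job is handed in when it is done.

Besides the shell and the picture viewer there is one more tool, called by a JSON object that holds its "fn" and its "kwargs". move_arm: Moves the arm, as the interface text tells. Its arguments: {"type":"object","properties":{"increments":{"type":"array","items":{"type":"array","items":{"type":"array","items":{"type":"number"}}}},"squeeze":{"type":"number"}},"required":["increments"]}

```bash
ls; mkdir -p pics
python3 - <<'E'
from cell import env
import cv2
s=env.sense();print(s,env.pinch_z)
for n in("scene","top"):
    d=env.snapshot(n);cv2.imwrite(f"pics/{n}0.png",d["color"][:,:,::-1]);print(n,d["mtx"],d["k1"],d["xyz"],d["orientation"])
E
```

```text
pics
{'time_s': 0.0, 'q': array([-1.40158261e+00,  2.59203556e-01,  2.07540296e-02,  1.33369520e+00,
       -2.45455457e-05,  1.41821946e+00]), 'qd': array([-0.00052059,  0.00078014,  0.00150243, -0.00124873,  0.0017111 ,
       -0.00044964]), 'effort': array([-1.28003034e-03, -5.55640554e+01,  3.44531572e+01,  1.36374001e-02,
       -1.93885630e-04, -7.28335493e-06]), 'tool_pos': array([ 0.1738898 , -0.52143997,  0.19485698]), 'orientation': array([[-2.51275205e-04,  3.16265589e-01, -9.48670656e-01],
       [ 1.32500640e-03, -9.48669748e-01, -3.16265637e-01],
       [-9.99999091e-01, -1.33646441e-03, -1.80676745e-04]]), 'wrist_force': array([-0.41109289,  0.38825166,  0.24907617]), 'wrist_torque': array([ 0.06320553,  0.03229019, -0.00026487]), 'width': 0.08560771749217445} 0.0187
scene [[379.6741718    0.         277.68272743]
 [  0.         379.6741718  205.78716977]
 [  0.           0.           1.        ]] -0.04928742985155501 [1.06971305 0.41364706 0.79129147] [[-0.69125499  0.52473596 -0.49680852]
 [ 0.72252439  0.51254513 -0.46395689]
 [ 0.01118193 -0.67966879 -0.73343391]]
top [[410.37878001   0.         280.26766002]
 [  0.         410.37878001 215.94898423]
 [  0.           0.           1.        ]] 0.04289483500427537 [ 0.34088675 -0.00800786  1.32809939] [[ 0.01998557 -0.98003535  0.19781631]
 [-0.99973533 -0.01733427  0.01512558]
 [-0.01139461 -0.19806625 -0.9801224 ]]
```

View pics/scene0.png

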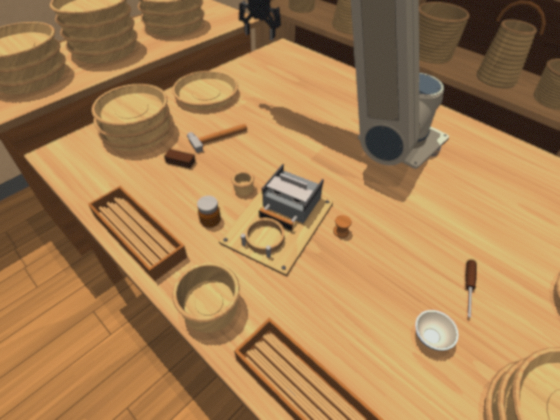

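View pics/top0.png

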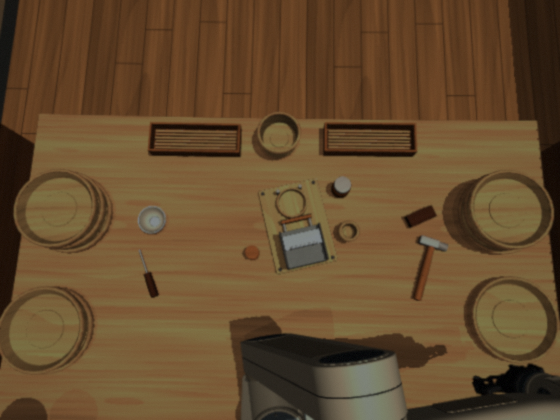

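The top view shows the clamp at about (297,225), with the guard plate at about (301,241). I'll enlarge both views.

Run:
```python
import cv2
a=cv2.imread("pics/top0.png")[165:285,240:370];cv2.imwrite("pics/topc.png",cv2.resize(a,None,fx=5,fy=5,interpolation=cv2.INTER_CUBIC)[:600,:650])
a=cv2.imread("pics/scene0.png")[155:275,210:345];cv2.imwrite("pics/scc.png",cv2.resize(a,None,fx=5,fy=5,interpolation=cv2.INTER_CUBIC))
```

```text
(no output)
```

View pics/topc.png

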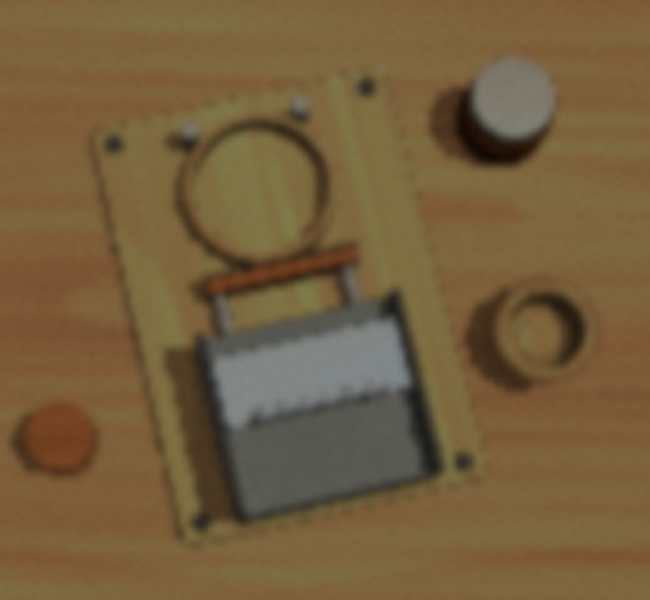

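View pics/scc.png

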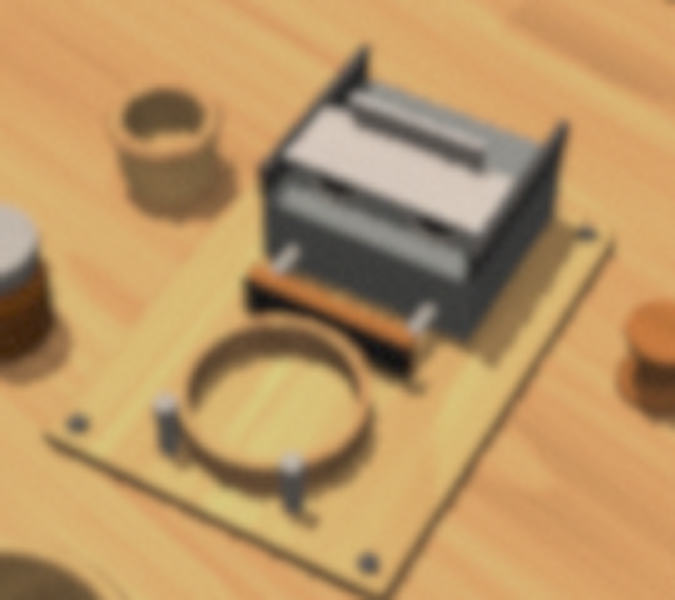

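```bash
cat > h.py <<'E'
import numpy as np
from cell import env
def proj(d,P):
    R=np.array(d["orientation"]);p=(np.atleast_2d(P)-d["xyz"])@R
    s=p[:,:2]/p[:,2:];r2=(s**2).sum(1,keepdims=True);s=s*(1+d["k1"]*r2)
    K=d["mtx"];return s*[K[0,0],K[1,1]]+[K[0,2],K[1,2]]
def c2w(p,P):
    P=np.atleast_2d(P)*1e-3;c,s=np.cos(p[2]),np.sin(p[2])
    return np.c_[p[0]+c*P[:,0]-s*P[:,1],p[1]+s*P[:,0]+c*P[:,1],P[:,2]]
E
python3 - <<'E'
from h import *
from scipy.optimize import least_squares
T=env.snapshot("top");S=env.snapshot("scene")
tp=[((140,100,12),(95,130)),((140,-100,12),(380,70)),((-140,-100,12),(480,475)),((-140,100,12),(183,545)),
((-20,62,84),(205,340)),((-20,-62,84),(395,293)),((-135,62,84),(238,518)),((-135,-62,84),(435,470)),((15,50,45),(205,288)),((15,-50,45),(355,252))]
sp=[((140,-100,12),(45,437)),((140,100,12),(388,597)),((-140,100,12),(614,243)),((-20,-62,84),(267,168)),((-135,-62,84),(366,48)),((-135,62,84),(565,125)),((-20,62,84),(475,262)),((15,-50,45),(254,270)),((15,50,45),(414,343))]
f=lambda l,o:(np.array([a for a,b in l],float),(np.array([b for a,b in l])+.5)/5-.5+o)
tP,tu=f(tp,[240,165]);sP,su=f(sp,[210,155])
for nm,w in(("both",(1,1)),("top",(1,0)),("scene",(0,1))):
    r=least_squares(lambda p:np.r_[w[0]*(proj(T,c2w(p,tP))-tu).ravel(),w[1]*(proj(S,c2w(p,sP))-su).ravel()],[.55,-.05,.2],loss='soft_l1')
    p=r.x;print(nm,p,np.degrees(p[2]));print(np.round(proj(T,c2w(p,tP))-tu,1).tolist(),np.round(proj(S,c2w(p,sP))-su,1).tolist())
    if nm=="both":
        # rib top ends in scene, crop px
        for g in (0,4,8,12):
          for y in(-40,40): print(g,y,((proj(S,c2w(p,[-72+2.5-g-2.5+0,y,100]))+.5-[210,155])*5))
E
```

```text
both [ 0.5781536  -0.04040136  0.24725156] 14.166470667144573
[[-1.5, 0.4], [0.1, -0.9], [1.4, 0.2], [-0.3, 0.4], [-1.8, -1.2], [-0.6, -0.9], [0.1, -0.1], [0.7, 0.2], [-0.4, -0.3], [0.1, -0.1]] [[-0.4, -0.9], [-0.8, 0.3], [1.3, -2.0], [-0.5, 0.4], [0.7, -0.2], [0.7, -0.5], [-0.3, -1.1], [-0.6, 0.1], [0.6, -0.1]]
0 -40 [[349.74681103 105.01467362]]
0 40 [[483.12765731 157.43885051]]
4 -40 [[353.39705719 100.65224735]]
4 40 [[486.55090093 152.83567925]]
8 -40 [[357.03015067  96.31044447]]
8 40 [[489.95747135 148.25484535]]
12 -40 [[360.64620257  91.98913047]]
12 40 [[493.34748095 143.69619884]]
top [ 0.57766163 -0.04122682  0.23976667] 13.73761847328196
[[-1.0, 0.3], [0.7, -0.6], [1.4, 0.7], [-0.4, 0.4], [-1.6, -1.2], [-0.3, -0.5], [0.1, -0.0], [0.7, 0.6], [-0.2, -0.2], [0.4, 0.2]] [[-0.6, -1.5], [-1.5, 0.1], [1.4, -1.9], [-0.4, 0.1], [1.0, -0.4], [0.9, -0.5], [-0.5, -1.3], [-0.6, -0.3], [0.4, -0.3]]
scene [ 0.57898263 -0.0396841   0.25463109] 14.589286548563004
[[-2.0, 0.5], [-0.5, -1.2], [1.4, -0.4], [-0.1, 0.3], [-2.0, -1.4], [-0.8, -1.3], [0.3, -0.3], [0.7, -0.3], [-0.7, -0.4], [-0.2, -0.4]] [[-0.3, -0.2], [-0.3, 0.7], [1.1, -2.0], [-0.7, 0.8], [0.3, -0.0], [0.5, -0.4], [-0.3, -0.9], [-0.6, 0.5], [0.7, 0.1]]
```

The two-view fit agrees: clamp at (0.578, -0.0405), yaw about 14.2°. I'll move above the guard with the fingers about 60 mm apart, centre to centre.

{"fn": "move_arm", "kwargs": {"increments": [[[53,10,13,0,-0.5],[53,20,26,0,-0.5],[53,20,26,0,-0.5],[53,20,26,0,-0.5],[53,20,26,0,-0.5],[53,20,26,0,-0.5],[53,20,26,0,-0.5],[53,20,26,0,-0.5],[53,20,26,0,-0.2],[53,20,26,0,0],[53,20,26,0,0],[53,20,26,0,0],[53,20,26,0,0],[53,20,26,0,0],[53,20,26,0,0],[53,20,26,0,0],[53,20,26,0,0],[53,20,26,0,0],[53,10,13,0,0],[53,0,0,0,0]]]}}

```text
time_s: 1.87
tool_pos: [0.5438, -0.028, 0.1913]
orientation: [[-0.001, 0.237, -0.972], [0.004, -0.972, -0.237], [-1.0, -0.004, 0.0]]
wrist_force: [-0.5, -0.4, -1.1]
width: 0.0454
```

{"fn": "move_arm", "kwargs": {"increments": [[[53,-4,-10,-20,0.3],[53,-4,-10,-20,0.2],[53,-2,-3,-20,0],[53,0,0,0,0],[53,0,0,0,0]]]}}

```text
time_s: 2.28
tool_pos: [0.5329, -0.0511, 0.1295]
orientation: [[-0.001, 0.25, -0.968], [0.004, -0.968, -0.25], [-1.0, -0.004, 0.0]]
wrist_force: [-0.2, 0.0, 1.1]
width: 0.0451
```

```bash
cat > look.py <<'E'
from h import *
import cv2,sys
s=env.sense();print(s["time_s"],s["tool_pos"],s["wrist_force"],s["width"])
p=[.578,-.0405,np.radians(14.2)];c,sn=np.cos(p[2]),np.sin(p[2]);d=s["tool_pos"][:2]-p[:2];print("clamp mm",1e3*(c*d[0]+sn*d[1]),1e3*(-sn*d[0]+c*d[1]),"tool yaw",np.degrees(np.arctan2(s["orientation"][1,1],s["orientation"][0,1]))+90)
for n,(y,x) in(("scene",(135,200)),("top",(165,235))):
    a=env.snapshot(n)["color"][y:y+130,x:x+150,::-1]
    cv2.imwrite(f"pics/{n}{sys.argv[1]}.png",cv2.convertScaleAbs(cv2.resize(a,None,fx=4.5,fy=4.5,interpolation=cv2.INTER_CUBIC),alpha=1.4))
E
python3 look.py 1
```

```text
2.2833 [ 0.53291522 -0.05114673  0.12946785] [-0.15801703  0.00348209  1.07411399] 0.045118520314853985
clamp mm -46.31895368145 0.7382054340885884 tool yaw 14.452419706707332
```

View pics/scene1.png

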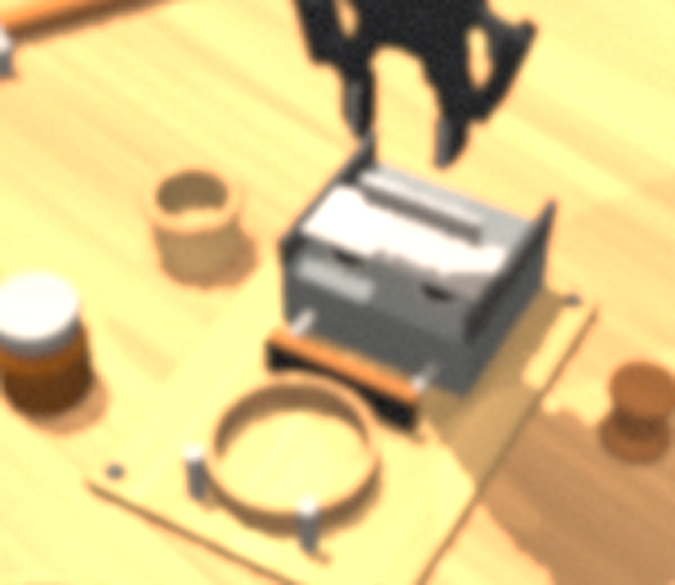

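View pics/top1.png

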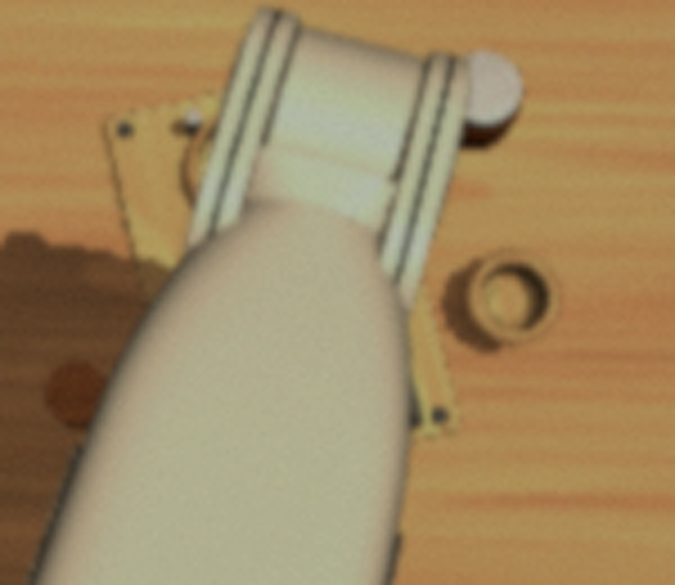

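The scene crop shows the fingertips above the guard, with tips at (360,132) and (447,162). I'll check the tip height and spacing.

Run:
```python
from h import *
S=env.snapshot("scene");s=env.sense();R=s["orientation"]
for dx in(0,5,10):
  for y in(-30,30):
    P=s["tool_pos"]-R[:,0]*dx*1e-3+R[:,1]*y*1e-3
    print(dx,y,(proj(S,P)+.5-[200,135])*4.5-.5)
```

```text
0 -30 [[446.87878689 214.55522707]]
0 30 [[353.38668144 178.57919522]]
5 -30 [[447.32575625 208.0432812 ]]
5 30 [[353.4753829  172.06535743]]
10 -30 [[447.77600588 201.48166705]]
10 30 [[353.56474499 165.50299138]]
```

The tips appear about 35 mm higher in the picture than the TCP says, so I'll look closer before acting.

Run:
```python
from h import *
import cv2
S=env.snapshot("scene");s=env.sense();R=s["orientation"];print(s["tool_pos"])
a=cv2.resize(S["color"][100:200,230:350,::-1],None,fx=6,fy=6,interpolation=cv2.INTER_CUBIC);a=cv2.convertScaleAbs(a,alpha=1.8,beta=20)
for dx in(0,20,40,60,80):
  for y in(-30,30):
    q=(proj(S,s["tool_pos"]-R[:,0]*dx*1e-3+R[:,1]*y*1e-3)[0]+.5-[230,100])*6-.5
    cv2.circle(a,tuple(int(v) for v in q),3,(0,0,255),-1)
p=[.578,-.0405,np.radians(14.2)]
for P in [(-20,62,84),(-135,62,84),(-20,-62,84),(-135,-62,84),(-74.5,40,100),(-74.5,-40,100),(-20,65,12),(15,50,45)]:
    q=(proj(S,c2w(p,P))[0]+.5-[230,100])*6-.5
    cv2.circle(a,tuple(int(v) for v in q),3,(255,0,0),-1)
cv2.imwrite("pics/z1.png",a)
```

```text
[ 0.53404389 -0.05088238  0.13050498]
```

View pics/z1.png

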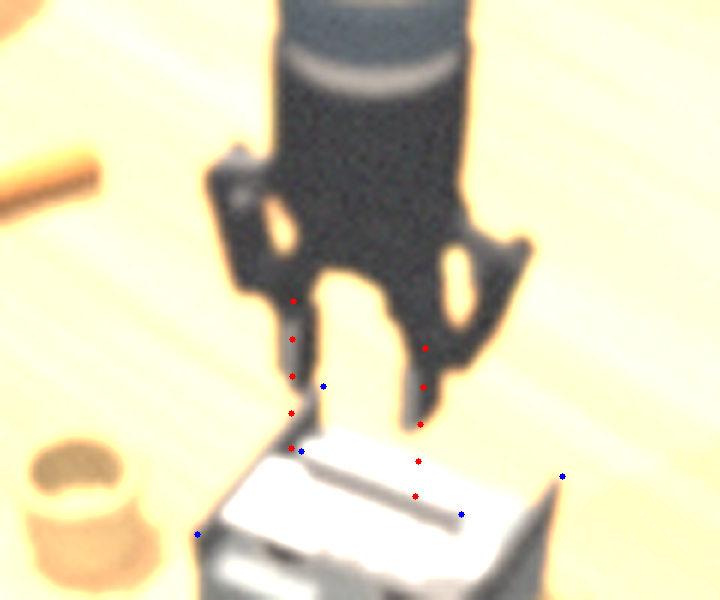

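Run:
```python
from h import *
import cv2
S=env.snapshot("scene");T=env.snapshot("top")
R=np.array([[-2.51275205e-04,3.16265589e-01,-9.48670656e-01],[1.32500640e-03,-9.48669748e-01,-3.16265637e-01],[-9.99999091e-01,-1.33646441e-03,-1.80676745e-04]])
t=np.array([0.1738898,-0.52143997,0.19485698])
for n,D,(y,x) in(("scene",S,(0,210)),("top",T,(320,440))):
    a=cv2.imread(f"pics/{n}0.png")[y:y+100,x:x+120];a=cv2.convertScaleAbs(cv2.resize(a,None,fx=6,fy=6,interpolation=cv2.INTER_CUBIC),alpha=1.8,beta=20)
    for dx in(0,13,40,80):
      for w in(-50,50):
        q=(proj(D,t-R[:,0]*dx*1e-3+R[:,1]*w*1e-3)[0]+.5-[x,y])*6-.5
        cv2.circle(a,tuple(int(v) for v in q),3,(0,0,255) if dx==0 else (0,255,0),-1)
    cv2.imwrite(f"pics/st_{n}.png",a)
```

```text
(no output)
```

View pics/st_scene.png

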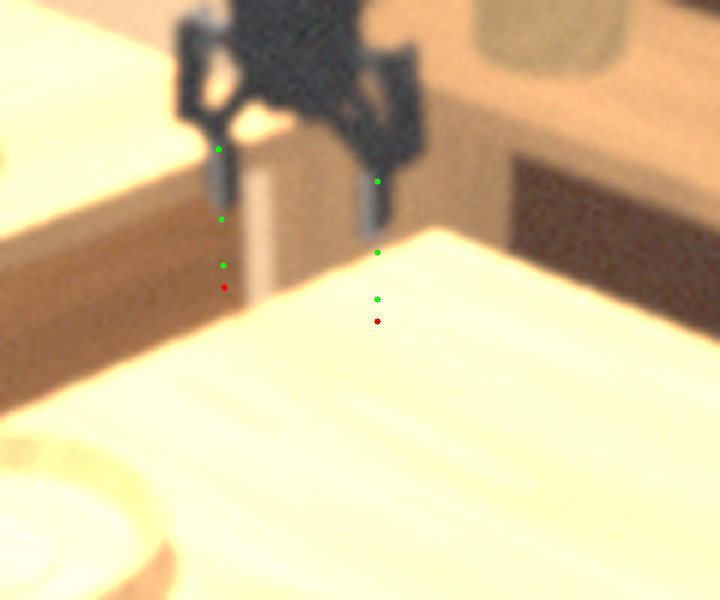

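View pics/st_top.png

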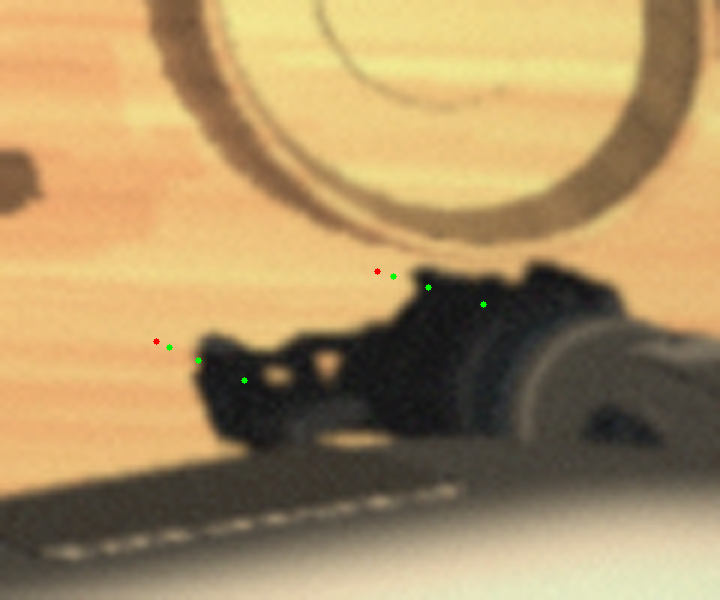

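Both views, at the start pose and now, put the real tips about 37 mm (about 48 mm fully open) behind the reported TCP. I'll trust the images and confirm by touching gently.

{"fn": "move_arm", "kwargs": {"increments": [[[57,0,-1,-15,0],[57,0,0,-15,0],[57,0,0,-12,0],[57,0,0,0,0],[57,0,0,0,0]]]}}

```text
time_s: 3.0
tool_pos: [0.5365, -0.0517, 0.091]
orientation: [[0.008, 0.252, -0.968], [0.001, -0.968, -0.252], [-1.0, 0.001, -0.008]]
wrist_force: [-0.1, 0.4, 0.8]
width: 0.0486
```

```bash
python3 look.py 2
```

```text
3.0 [ 0.53651183 -0.05169076  0.0909877 ] [-0.09205941  0.37192729  0.75519659] 0.04858964557453101
clamp mm -42.965695151208735 -0.6714789891551411 tool yaw 14.571382604457256
```

View pics/scene2.png

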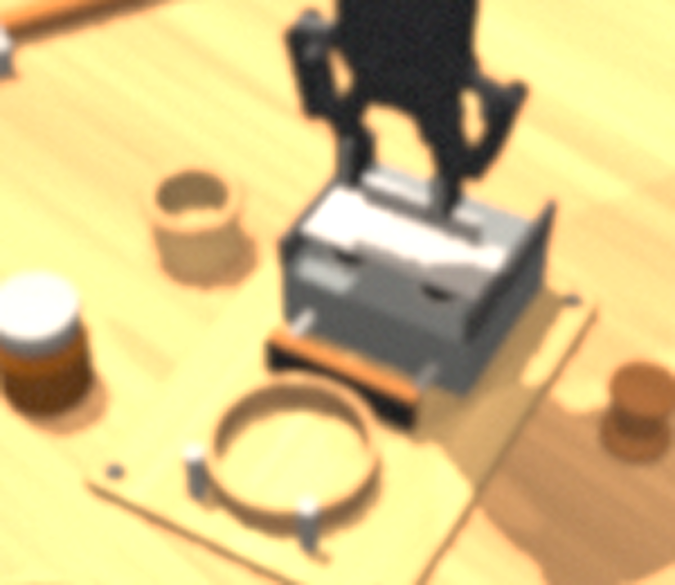

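Tips are now at (352,182) and (442,215) with no contact at reported z 0.091, which confirms the offset. I'll continue down.

{"fn": "move_arm", "kwargs": {"increments": [[[57,0,0,-8,0],[57,0,0,-8,0],[57,0,0,-6,0],[57,0,0,-4,0],[57,0,0,0,0],[57,0,0,0,0]]]}}

```text
time_s: 3.6
tool_pos: [0.5377, -0.0519, 0.0645]
orientation: [[0.012, 0.252, -0.968], [0.001, -0.968, -0.252], [-1.0, 0.002, -0.011]]
wrist_force: [0.0, 0.4, -0.6]
width: 0.0487
```

```bash
python3 look.py 3
```

```text
3.6 [ 0.53765965 -0.05189364  0.06448296] [ 0.03366171  0.39241334 -0.64653626] 0.04865721394611347
clamp mm -41.902704743597454 -1.1497214181720259 tool yaw 14.576941419778734
```

View pics/scene3.png

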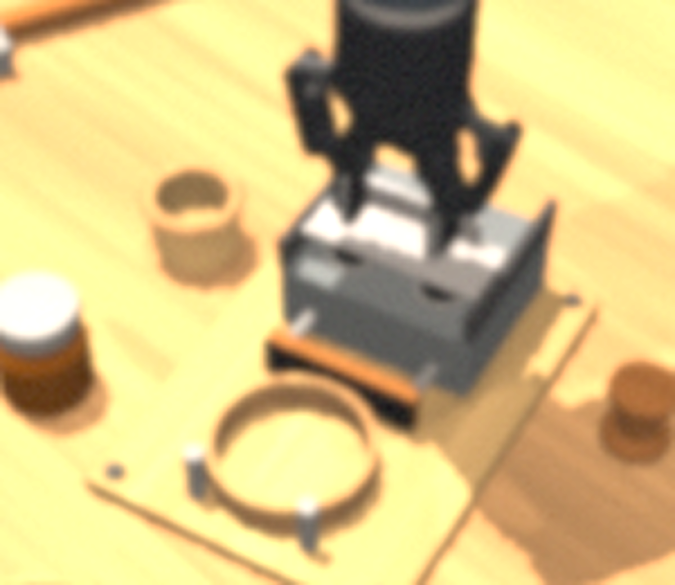

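Tips are at (350,218) and (438,250), in front of the rib. I'll approach the plate gently.

{"fn": "move_arm", "kwargs": {"increments": [[[57,0,0,-4,0],[57,0,0,-4,0],[57,0,0,-2,0],[57,0,0,-1,0],[57,0,0,0,0]]]}}

```text
time_s: 4.12
tool_pos: [0.5382, -0.0521, 0.0532]
orientation: [[0.013, 0.252, -0.968], [0.0, -0.968, -0.252], [-1.0, 0.003, -0.013]]
wrist_force: [0.2, 1.0, -0.6]
width: 0.0486
```

{"fn": "move_arm", "kwargs": {"increments": [[[57,0,0,-1.5,0],[57,0,0,-1.5,0],[57,0,0,-1,0],[57,0,0,0,0]]]}}

```text
time_s: 4.45
tool_pos: [0.5383, -0.0521, 0.0489]
orientation: [[0.013, 0.252, -0.968], [0.0, -0.968, -0.252], [-1.0, 0.003, -0.013]]
wrist_force: [-0.3, 0.1, -0.2]
width: 0.0485
```

```bash
python3 look.py 4
```

```text
4.45 [ 0.53826501 -0.0520561   0.0488542 ] [-0.28489215  0.06955846 -0.21907569] 0.048524412682714575
clamp mm -41.355697687973624 -1.4557181460526405 tool yaw 14.574759363799487
```

View pics/scene4.png

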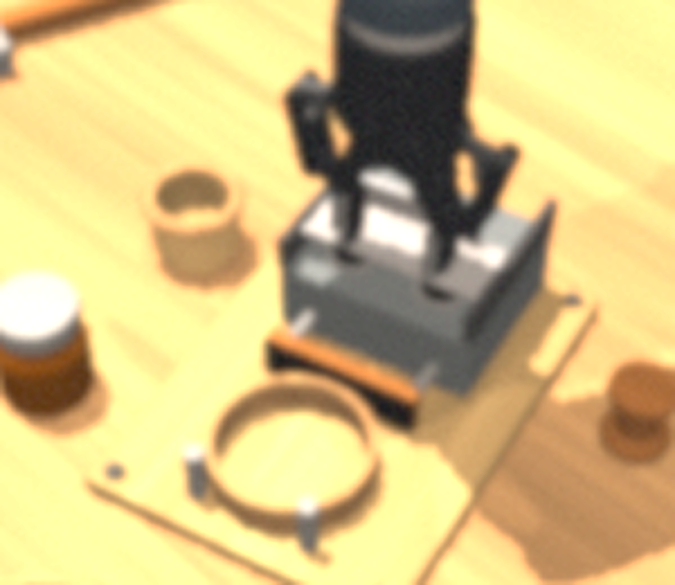

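Run:
```python
from h import *
S=env.snapshot("scene");p=[.578,-.0405,np.radians(14.2)]
for z in(80,84,88,92):
  for x in(-31,-41): print(z,x,[((proj(S,c2w(p,(x,y,z)))[0]+.5-[200,135])*4.5-.5).round() for y in(-31,28)])
```

```text
80 -31 [array([338., 255.]), array([427., 291.])]
80 -41 [array([346., 245.]), array([435., 281.])]
84 -31 [array([338., 250.]), array([427., 287.])]
84 -41 [array([346., 240.]), array([435., 276.])]
88 -31 [array([338., 245.]), array([427., 282.])]
88 -41 [array([346., 235.]), array([435., 271.])]
92 -31 [array([338., 240.]), array([428., 277.])]
92 -41 [array([347., 230.]), array([436., 266.])]
```

The tips are about 4 mm above the plate, in front of the rib. Now I'll push towards clamp -x.

{"fn": "move_arm", "kwargs": {"increments": [[[57,-4.8,-1.2,0,0],[57,-4.8,-1.2,0,0],[57,-4.8,-1.2,0,0],[57,-4.8,-1.1,0,0],[57,-4.8,-1.1,0,0],[57,-4.8,-1.1,0,0],[57,-4.8,-1.1,0,0],[57,-4.8,-1.1,0,0]]]}}

```text
time_s: 5.27
tool_pos: [0.4974, -0.0622, 0.0495]
orientation: [[0.016, 0.252, -0.968], [-0.0, -0.968, -0.252], [-1.0, 0.004, -0.015]]
wrist_force: [2.3, -0.2, -1.8]
width: 0.0487
```

```bash
python3 look.py 5
```

```text
5.2667 [ 0.49738384 -0.06217758  0.04951164] [ 2.26802758 -0.20328309 -1.82822946] 0.04872774832931214
clamp mm -83.47063710032798 -1.239490895622128 tool yaw 14.57926037161522
```

View pics/scene5.png

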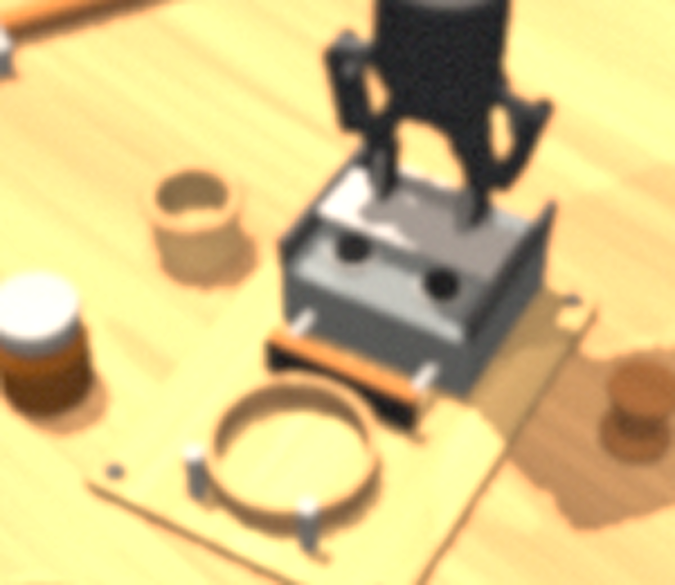

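The guard is moving back with about 2.3 N, and the caps are visible at (352,248) and (440,283). I'll keep pushing to the stop.

{"fn": "move_arm", "kwargs": {"increments": [[[57,-3.9,-1,0,0],[57,-3.9,-1,0,0],[57,-3.9,-1,0,0],[57,-2.9,-0.7,0,0],[57,-2,-0.5,0,0]]]}}

```text
time_s: 5.78
tool_pos: [0.4795, -0.0666, 0.0497]
orientation: [[0.016, 0.252, -0.968], [0.0, -0.968, -0.252], [-1.0, 0.004, -0.016]]
wrist_force: [1.8, -0.4, -1.3]
width: 0.0485
```

{"fn": "move_arm", "kwargs": {"increments": [[[57,-2,-0.5,0,0],[57,-2,-0.5,0,0],[57,-2,-0.5,0,0]]]}}

```text
time_s: 6.03
tool_pos: [0.4751, -0.068, 0.05]
orientation: [[0.021, 0.252, -0.968], [0.001, -0.968, -0.252], [-1.0, 0.004, -0.02]]
wrist_force: [19.7, 6.9, -12.8]
width: 0.0485
```

The force rose to about 20 N at clamp x of about -106, as predicted for the stop. I'll back off.

{"fn": "move_arm", "kwargs": {"increments": [[[57,4,1,0,0],[57,4,1,2,0],[57,5,1.3,8,0],[57,10,2.5,8,0],[57,10,2.5,4,0],[57,10,2.5,0,0],[57,8,2,0,0],[57,2,0.5,0,0],[57,0,0,0,0]]]}}

```text
time_s: 6.78
tool_pos: [0.5305, -0.0534, 0.0748]
orientation: [[0.018, 0.252, -0.968], [0.001, -0.968, -0.252], [-1.0, 0.004, -0.017]]
wrist_force: [-0.1, 0.6, -0.2]
width: 0.0489
```

```bash
python3 look.py 6
```

```text
6.7833 [ 0.53047223 -0.0534252   0.07483266] [-0.09781694  0.55177749 -0.24120326] 0.04893273970368429
clamp mm -49.24621951826699 -0.871362392275768 tool yaw 14.588297873373392
```

View pics/scene6.png

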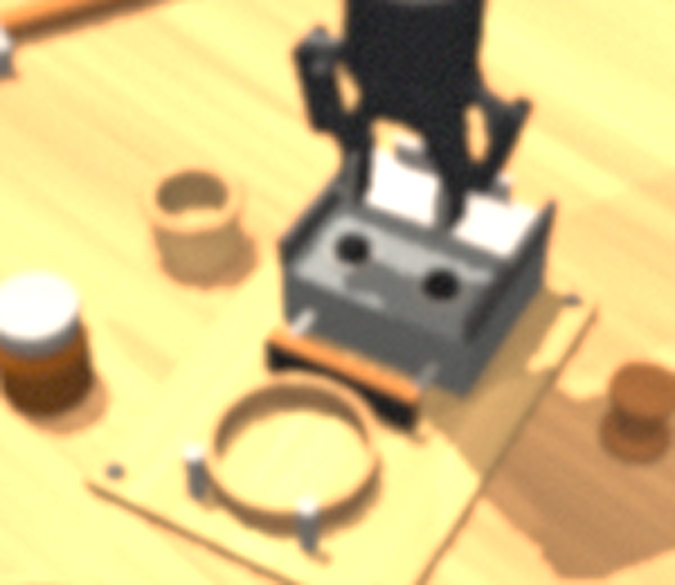

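The guard is fully back and both caps are clear at (352,247) and (440,283), where the model predicts them. Now I'll descend over the buttons.

{"fn": "move_arm", "kwargs": {"increments": [[[57,-0.5,0.5,-7,0],[57,0,0.5,-8,0],[57,0,0,-7,0],[57,0,0,-4,0],[57,0,0,-2,0],[57,0,0,0,0]]]}}

```text
time_s: 7.38
tool_pos: [0.5264, -0.0524, 0.0424]
orientation: [[0.014, 0.251, -0.968], [0.002, -0.968, -0.251], [-1.0, 0.002, -0.014]]
wrist_force: [-0.0, 0.8, 0.6]
width: 0.0488
```

```bash
python3 look.py 7
```

```text
7.3833 [ 0.5263907  -0.05244376  0.04243826] [-0.01216078  0.76021451  0.62956787] 0.04884859233627666
clamp mm -52.96228515869012 1.081322414186325 tool yaw 14.522965672399721
```

View pics/scene7.png

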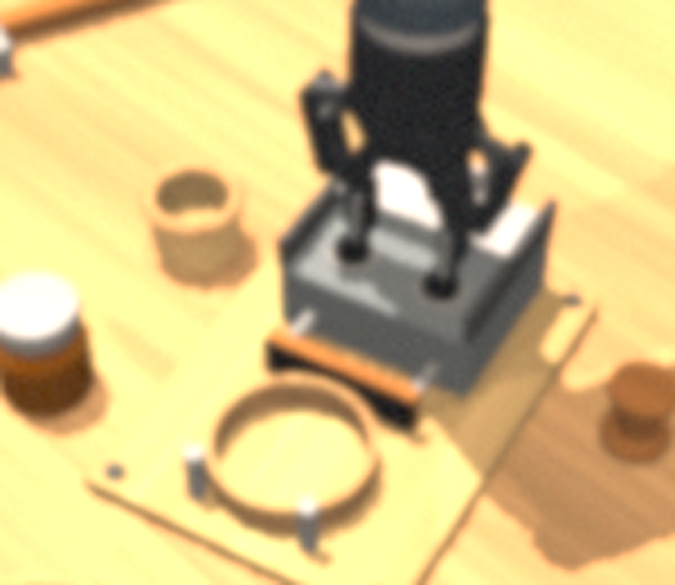

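The tips are about 7 mm above their caps, roughly 3 mm too far back. I'll correct that and touch down slowly.

{"fn": "move_arm", "kwargs": {"increments": [[[57,2,0,0,0],[57,1.5,-0.3,-2,0],[57,0.5,0,-2,0],[57,0.3,0,-1,0]]]}}

```text
time_s: 7.82
tool_pos: [0.5325, -0.0531, 0.0388]
orientation: [[0.017, 0.251, -0.968], [0.001, -0.968, -0.251], [-1.0, 0.003, -0.017]]
wrist_force: [0.0, -0.2, 0.7]
width: 0.0487
```

{"fn": "move_arm", "kwargs": {"increments": [[[57,0.2,0,-1.5,0],[57,0.2,0,-1.5,0]]]}}

```text
time_s: 7.98
tool_pos: [0.5332, -0.0532, 0.0357]
orientation: [[0.017, 0.251, -0.968], [0.001, -0.968, -0.251], [-1.0, 0.004, -0.017]]
wrist_force: [-0.3, 0.0, -0.2]
width: 0.0487
```

{"fn": "move_arm", "kwargs": {"increments": [[[57,-1.5,-0.3,-1,0],[57,0,0,-1.5,0],[57,0,0,-1,0]]]}}

```text
time_s: 8.23
tool_pos: [0.5316, -0.0535, 0.0322]
orientation: [[0.018, 0.251, -0.968], [0.001, -0.968, -0.251], [-1.0, 0.004, -0.017]]
wrist_force: [-0.9, 0.5, 7.5]
width: 0.0487
```

```bash
python3 look.py 8
```

```text
8.2333 [ 0.53155353 -0.05347865  0.03222253] [-0.93183143  0.45599549  7.53420906] 0.048689447147261894
clamp mm -48.21106954175193 -1.1884306064910959 tool yaw 14.531502834081493
```

View pics/scene8.png

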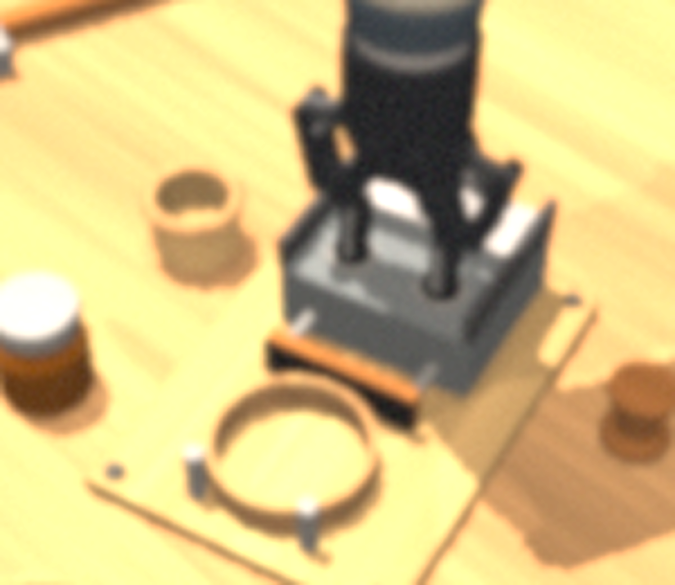

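Both tips are on their caps (7.5 N in total). Now I'll press right down and hold.

{"fn": "move_arm", "kwargs": {"increments": [[[57,0,0,-2.5,0],[57,0,0,-2.5,0],[57,0,0,-2.5,0],[57,0,0,-2,0],[57,0,0,-2,0],[57,0,0,-2,0]]]}}

```text
time_s: 8.83
tool_pos: [0.5319, -0.0535, 0.0252]
orientation: [[0.024, 0.251, -0.968], [-0.001, -0.968, -0.251], [-1.0, 0.007, -0.023]]
wrist_force: [-8.8, 1.2, 29.6]
width: 0.0487
```

{"fn": "move_arm", "kwargs": {"increments": [[[57,0,0,-1.6,0],[57,0,0,-1.6,0],[57,0,0,-1.6,0],[57,0,0,-1.6,0],[57,0,0,-1.6,0],[57,0,0,-1.6,0]]]}}

```text
time_s: 9.33
tool_pos: [0.5322, -0.0536, 0.0256]
orientation: [[0.034, 0.251, -0.967], [-0.004, -0.968, -0.252], [-0.999, 0.012, -0.032]]
wrist_force: [-6.5, 0.5, 20.0]
width: 0.0486
```

```bash
python3 look.py 9
```

```text
9.3333 [ 0.53219894 -0.05363814  0.02557344] [-6.53497207  0.45140373 19.98341236] 0.04863591262406277
clamp mm -47.624510360733474 -1.501365259236569 tool yaw 14.555741058926571
```

View pics/scene9.png

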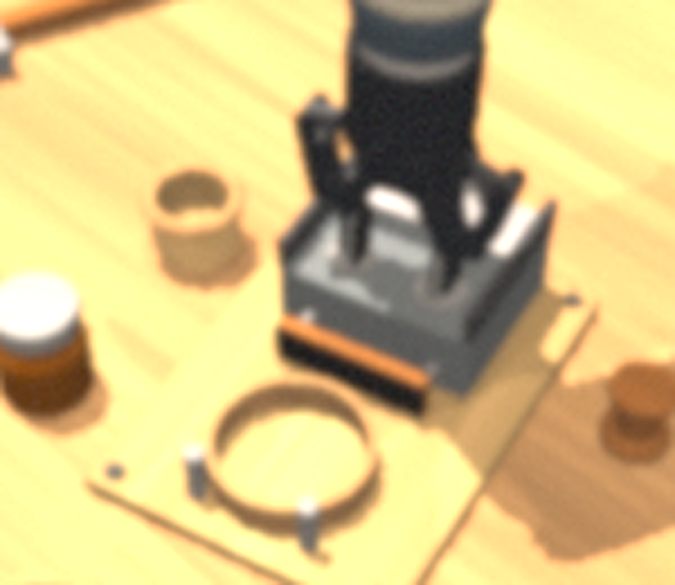

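The jaw is moving: its end has gone from (268,340) to (282,325). I'll keep holding, easing the sideways force slightly.

{"fn": "move_arm", "kwargs": {"increments": [[[57,-0.3,0,-1.6,0],[57,-0.3,0,-1.6,0],[57,-0.3,0,-1.6,0],[57,-0.3,0,-1.6,0],[57,-0.3,0,-1.6,0],[57,-0.3,0,-1.6,0],[57,-0.3,0,-1.6,0],[57,-0.3,0,-1.6,0]]]}}

```text
time_s: 10.1
tool_pos: [0.5329, -0.0538, 0.0259]
orientation: [[0.051, 0.252, -0.967], [-0.007, -0.968, -0.252], [-0.999, 0.019, -0.047]]
wrist_force: [-5.5, 1.7, 18.5]
width: 0.049
```

```bash
python3 look.py 10
```

```text
10.1 [ 0.53288176 -0.05376756  0.02589479] [-5.50110033  1.69011148 18.48914935] 0.04897471247643928
clamp mm -46.99429396883218 -1.7943394047461365 tool yaw 14.569996389124327
```

View pics/scene10.png

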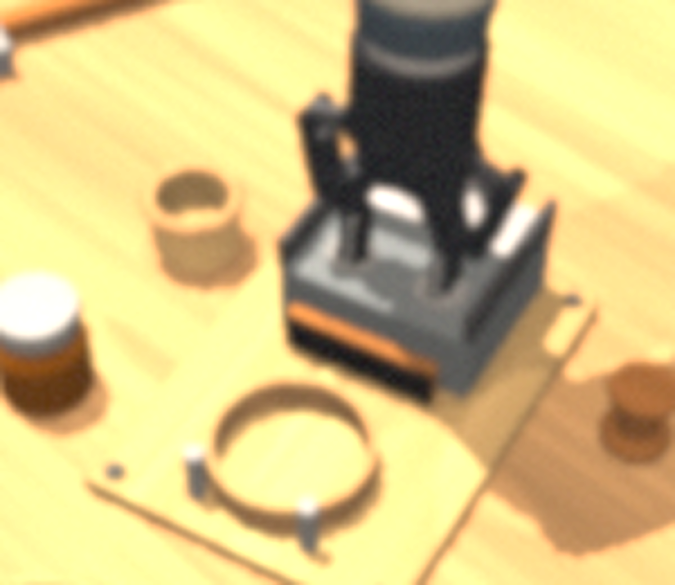

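{"fn": "move_arm", "kwargs": {"increments": [[[57,-0.3,0,-1.6,0],[57,-0.3,0,-1.6,0],[57,-0.3,0,-1.6,0],[57,-0.3,0,-1.6,0],[57,-0.3,0,-1.6,0],[57,-0.3,0,-1.6,0],[57,-0.3,0,-1.6,0],[57,-0.3,0,-1.6,0],[57,-0.3,0,-1.6,0],[57,-0.3,0,-1.6,0]]]}}

```text
time_s: 11.03
tool_pos: [0.5337, -0.0539, 0.0263]
orientation: [[0.072, 0.252, -0.965], [-0.011, -0.967, -0.253], [-0.997, 0.029, -0.067]]
wrist_force: [-6.0, 1.8, 19.3]
width: 0.0491
```

```bash
python3 look.py 11;  python3 - <<'E'
from h import *
S=env.snapshot("scene");p=[.578,-.0405,np.radians(14.2)]
for x in(15,-3,-6,-9): print(x,[((proj(S,c2w(p,(x,y,45)))[0]+.5-[200,135])*4.5-.5).round() for y in(-50,50)])
E
```

```text
11.0333 [ 0.53374685 -0.05390049  0.02628964] [-6.00653388  1.83461227 19.30155587] 0.04913660575950308
clamp mm -46.18824932493206 -2.1354143535143555 tool yaw 14.577337373129211
15 [array([271., 333.]), array([420., 398.])]
-3 [array([287., 314.]), array([435., 377.])]
-6 [array([289., 311.]), array([437., 374.])]
-9 [array([292., 307.]), array([440., 371.])]
```

View pics/scene11.png

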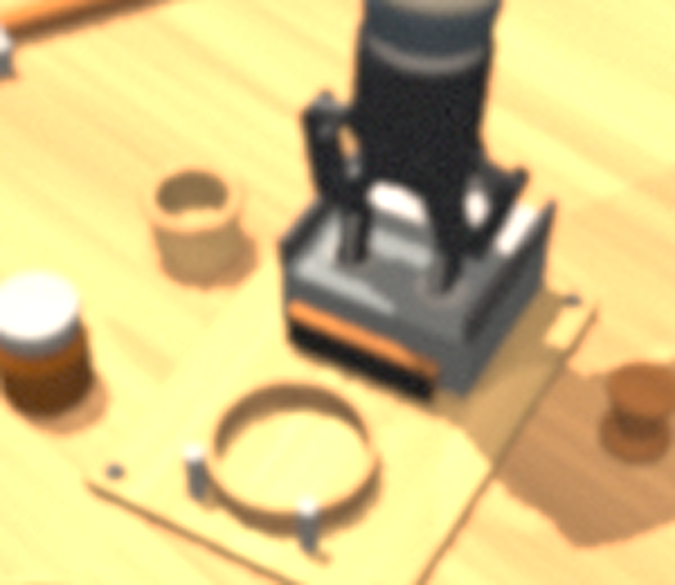

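Run:
```python
import cv2,numpy as np
g=[cv2.imread(f"pics/scene{i}.png",0)[285:420,270:450].astype(np.float32) for i in(9,10,11)]
w=cv2.createHanningWindow((180,135),cv2.CV_32F)
print(cv2.phaseCorrelate(g[0],g[1],w),cv2.phaseCorrelate(g[1],g[2],w),abs(g[1]-g[2]).mean(),abs(g[1]-g[0]).mean())
```

```text
((-0.01403642372238778, 0.5667036304597417), 0.2196056012754087) ((4.551781693853798, 1.54340899065771), 0.21974548143614467) 21.06717 25.684938
```

Run:
```python
import cv2,numpy as np
a=np.hstack([cv2.imread(f"pics/scene{i}.png")[280:420,265:455] for i in(10,11)])
cv2.imwrite("pics/cmp.png",cv2.resize(a,None,fx=2.1,fy=2.1))
```

```text
(no output)
```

View pics/cmp.png

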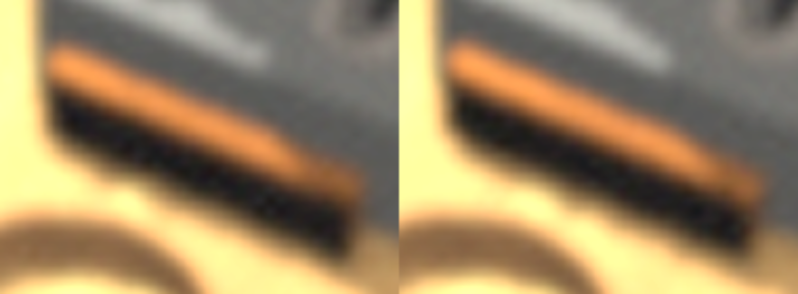

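The jaw bar is essentially in the same place in both frames, and its ends match the -9 mm prediction. I'll hold another second for margin.

{"fn": "move_arm", "kwargs": {"increments": [[[57,-0.3,0,-1.6,0],[57,-0.3,0,-1.6,0],[57,-0.3,0,-1.6,0],[57,-0.3,0,-1.6,0],[57,-0.3,0,-1.6,0],[57,-0.3,0,-1.6,0],[57,-0.3,0,-1.6,0],[57,-0.3,0,-1.6,0],[57,-0.3,0,-1.6,0],[57,-0.3,0,-1.6,0],[57,-0.3,0,-1.6,0],[57,-0.3,0,-1.6,0]]]}}

```text
time_s: 12.18
tool_pos: [0.5347, -0.0541, 0.0268]
orientation: [[0.099, 0.251, -0.963], [-0.015, -0.967, -0.254], [-0.995, 0.04, -0.091]]
wrist_force: [-6.3, 1.5, 18.2]
width: 0.0485
```

```bash
python3 look.py 12
python3 - <<'E'
import cv2,numpy as np
a=np.hstack([cv2.imread(f"pics/scene{i}.png")[280:420,265:455] for i in(11,12)])
cv2.imwrite("pics/cmp2.png",cv2.resize(a,None,fx=2.1,fy=2.1))
E
```

```text
12.1833 [ 0.53473097 -0.05408383  0.02677692] [-6.31512869  1.48210849 18.19732454] 0.04849243079459941
clamp mm -45.279173302053415 -2.5545672703190507 tool yaw 14.569426037259774
```

View pics/cmp2.png

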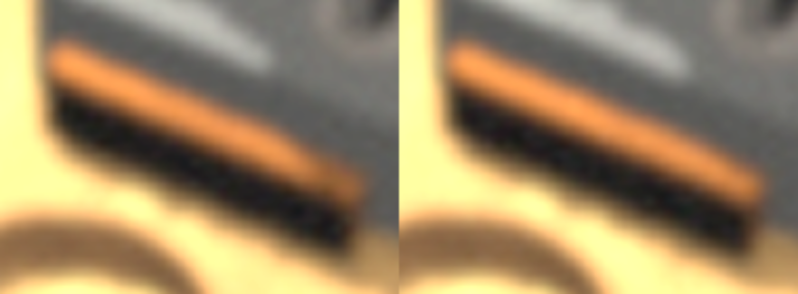

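The jaw is stationary and fully open. I'll release straight up and move clear.

{"fn": "move_arm", "kwargs": {"increments": [[[57,0,0,4,0],[57,0,0,6,0],[57,0,0,8,0],[57,0,0,12,0],[57,0,0,15,0],[57,0,0,20,0],[57,0,0,25,0],[57,0,0,25,0],[57,0,0,25,0],[57,-10,-15,15,0],[57,-15,-25,0,0],[57,-15,-25,0,0],[57,-15,-25,0,0],[57,-15,-25,0,0],[57,-15,-25,0,0],[57,-15,-25,0,0],[57,-15,-25,0,0],[57,-5,-10,0,0],[57,0,0,0,0],[57,0,0,0,0]]]}}

```text
time_s: 13.95
tool_pos: [0.4062, -0.2607, 0.1964]
orientation: [[0.102, 0.254, -0.962], [-0.018, -0.966, -0.257], [-0.995, 0.043, -0.094]]
wrist_force: [0.1, -0.3, 0.3]
width: 0.0488
```

```bash
python3 look.py 13
python3 - <<'E'
from h import *
import cv2
cv2.imwrite("pics/top_full.png",env.snapshot("top")["color"][:,:,::-1])
E
```

```text
13.95 [ 0.40615626 -0.26068716  0.1963809 ] [ 0.08263724 -0.26610195  0.28805326] 0.04882655864130691
clamp mm -220.6066548611879 -171.3048756248133 tool yaw 14.731266234737305
```

View pics/scene13.png

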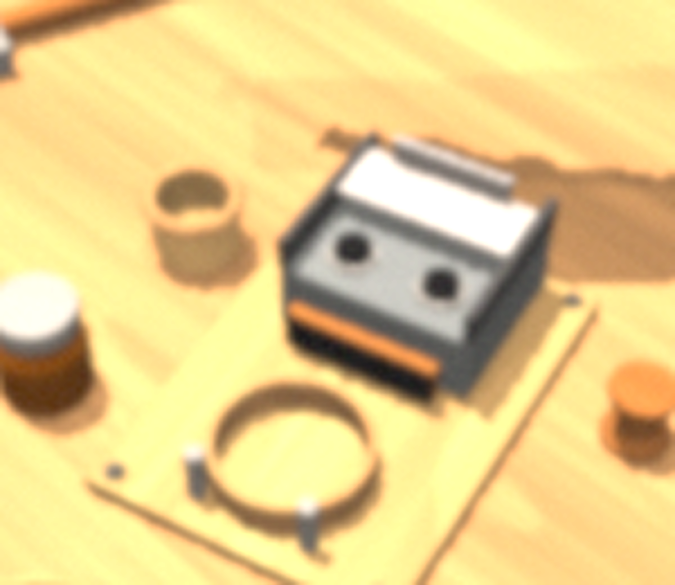

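View pics/top_full.png

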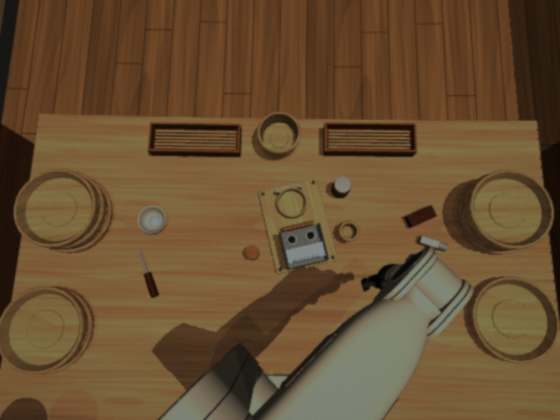

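The guard is back, both caps are up at (352,247) and (440,284), the jaw is open against the housing, and the hoop and bystanders haven't moved. I'll hand in.

```bash
python3 -c "
from cell import env
print(env.finish_job())"
```

```text
the job is handed in; nothing more can be done
None
```

The job is done and handed in at about 14 s of the 45 s allowed; the hand-in gave no verdict.

- **Guard:** I pushed the rib with the two fingertips side by side, not one, until it reached its stop. The force rose from about 2 N to about 20 N there.
- **Buttons:** I pressed both caps about 8 mm down to their stops, one fingertip on each. I held them for about 3.5 s at 18–30 N in total, until the jaw stopped moving in successive pictures.
- **Release:** I then lifted straight up and moved clear.

**Last checks:** The pictures show the guard fully back, both caps up, and the jaw within about 1 mm of its fully open position. The hoop and the other things look unmoved by eye, and the wrist force is about 0.

**Checks that disagreed:**
- The pictures showed the fingertips about 37 mm higher than the reported TCP (about 48 mm with the gripper fully open). I worked from the pictures and from touch, and the contact heights confirmed it.
- An automatic image comparison of the jaw's movement was inconclusive, so I judged it by eye from enlarged crops.
- The tool tilted about 6° while holding the buttons, with no visible effect.

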